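# Level the marble setting plate, then stand the mould on it

### The arm

A 6-joint arm with a two-finger parallel gripper is mounted at the origin on a cart in front of the work surface, level with it; the furniture and walls round the work are solid. World frame = base frame: x ahead of the robot, y to its left, z up, the work surface at z = 0. Lengths are in m, angles in degrees, forces in N, time in s.
With the tool pointing down it reaches from about 0.325 to 0.775 m from the base axis. Payload 9.3 kg.
Tool frame: the origin (TCP) lies at the very end of the fingers, on their centre line; the grasp point (between the pads) lies 19 mm behind it; z points along the fingers, y is the line along which they close (so a half turn about z gives the same grasp; the last joint's range is limited). The gripper opens to 85 mm and grips with 20 to 120 N. Pads are 22 mm wide; open, the fingers measure 114 mm over their backs; the gripper's body (76 mm by 85 mm) begins 54 mm behind the grasp point. The pads swing forward as they close: fully open they stand 13 mm farther back than shut.
Start: joints at [63.335, 14.817, 1.232, 76.415, 0, 81.257], TCP at [0.169, 0.523, 0.231] pointing down, gripper open.
Joint ranges: [-174.27, 174.27], [-52.1, 104.24], [-59.71, 78.15], [-110.17, 111.67], [-87.03, 83.33], [-180, 180]. Speed limits (degrees/s): [127.2, 127.2, 159.86, 180, 180, 180].

### API

Orientations are given as a 3x3 rotation matrix whose columns are the frame's x, y, z axes.
In Python, from rig import manip, viewer, readout gives the robot as it stands (manip), with the cameras (viewer) and the readings (readout).
- The arm moves only by the tool advance, called after "Call:" in YAML: its name, and indented under it one key for each argument. Schema: {"type":"object","properties":{"offsets":{"type":"object","properties":{"ticks":{"type":"array","items":{"type":"array","items":{"type":"number"},"minItems":7,"maxItems":7},"minItems":1,"maxItems":12}},"additionalProperties":false,"required":["ticks"]},"only":{"type":"string"},"quiet":{"type":"boolean"},"lines":{"type":"string"}},"required":["offsets"],"additionalProperties":false}. offsets is an object whose key "ticks" holds a list of rows, 1 to 12 of them, each of 7 numbers: dx, dy, dz in shares of the most that a row can go, 1 being 62.5 mm, then a rotation vector rx, ry, rz in fractions of the full range, 1 being pi rad, then the finger opening in m; each row shifts and turns the commanded pose from where the row before left it, along the tool's axes as they then stand; what a row does not reach is not made up. A row lasts 1/8 s, in which the tool goes at most 0.0625 m and 10.7 degrees, less where a joint would pass 70% of its speed; a pose out of reach is approached as far as the arm can. The fingers move at their own pace and stop on an object; the grip force is fixed at half the most. Time passes only in rows, so rows that do not move let the fingers close. The tool returns the time, the measured TCP pose, the force, the opening and the grip force at its end. only (a regular expression) keeps the lines of the reply that match it, lines (a string "A,B") keeps lines A to B, and quiet returns only ok. No shift or turn number may pass 1 either way. Input that does not fit is refused with a message, and nothing moves.
- readout.observe(): the state, without advancing time (a new reading comes with each control period).
- viewer.read_camera(name): name is "scene" or "top" or "wrist"; returns (picture, depth): 480x640x3 uint8, red, green, blue; 480x640 float32, m along the optical axis (not along the pixel's ray), 0 where there is no reading.
- viewer.calibration(name): a dict with "K" (3x3 intrinsics, pixels), "rvec" (rotation vector, rad) and "tvec" (3), from world to camera coordinates, as OpenCV has them. Camera axes: x right, y down, z forward; pixel columns grow to the right and rows downward; lengths in m; the calibration is good to about 2 mm. The wrist camera is an equidistant fisheye: a pixel r from the principal point sees the ray r / f radians off the axis. A picture is of the moment at which its call begins: read the wrist's pose just before it. calibration takes no time and is no camera call; for the wrist camera it gives the pose at the moment of the call.
- manip.hand_in(): hands the job in; it is judged then, once.
The state is a dict: "clock": time; "joints": joint angles; "joint_velocities": joint speeds; "joint_efforts": joint torques, N m; "tool_pos": TCP position; "tcp_rot": TCP orientation; "contact_force": force on the tool from outside, world axes, zero at the start; "torque": the same for the moment, N m; "opening": finger opening in m; "finger_force": force on a finger pad.
Only numpy, scipy, OpenCV 4.12 (cv2) and the standard library are available. Lean on these libraries where they do the work, as an engineer would, in place of code of your own. Each camera call takes 0.05 s, during which the arm holds its last target. There are 200 camera calls.

### The job

Desserts are going to set on the round marble plate and it is out of true. Turn its two black footscrew knobs until the plate sits level, with the bubbles of both its vials between their marks; then pick up the empty plain steel mould from the worktop and stand it gently, upright, in the middle of the levelled plate. Leave the other things where they are.

Things in the scene. Friction and masses are not known exactly. Their poses are not given: they have to be found in the camera images.
- plate_top (a point): Centre of the top of the setting plate: a round white marble slab 185 mm across on a cross-shaped aluminium frame, top 50 mm above the worktop, two thin rings in it (72 and 150 mm across). z is the plate's normal, vertical when level. Corners, 85 mm along x and y from here: (+x,+y) fixed pivot foot, (-x,+y) footscrew A, (+x,-y) footscrew B, (-x,-y) the level.
- screw_a_grip (a point): Footscrew A, plate corner (-x,+y): a black knob, an upright cylinder 37 mm wide, 26 tall, top 97 above the worktop; grasp from above in any yaw. Clockwise seen from above raises the plate there, 12 mm a turn, tilting it about its y axis alone, 0.0112 rad per rad of knob; the knob keeps its height. Level is at most 2.4 rad away, stops at 3. Takes 0.15 N m, stays put. Point: on its axis, 84 mm up.
- screw_b_grip (a point): Footscrew B, plate corner (+x,-y): a black knob, an upright cylinder 37 mm wide, 26 tall, top 97 above the worktop; grasp from above in any yaw. Clockwise seen from above raises the plate there, 12 mm a turn, tilting it about its x axis alone, 0.0112 rad per rad of knob; the knob keeps its height. Level is at most 2.4 rad away, stops at 3. Takes 0.15 N m, stays put. Point: on its axis, 84 mm up.
- plate: The moving plate, 2 kg; origin at its ball pivot, axes as plate_top; its stand does not slide. On the (-x,-y) corner an L-shaped aluminium level with two yellow-green tube vials 38 mm long: the one along the plate's x shows what A does, the one along y what B does. Each pale bubble, 12 mm long, moves to the high end, 4 mm a degree, and lies between two black marks, 14 mm apart, when level.
- mould: The dessert mould: a plain steel cup without handle, open at the top, 59 mm across at the rim and 56 at the base, 56 tall, thin-walled, about 0.12 kg; stands upright. Origin at the centre of its underside.
- timer: wind-up kitchen timer, cream, round, 62 across, 58 tall, with a bar grip on top; bystander, origin at the centre of its underside
- honey_jar: glass jar with a red lid, 60 across, 85 tall; bystander, origin at the centre of its underside
- pepper_mill: turned dark wooden mill, 58 across, 170 tall; bystander, origin at the centre of its underside
- teaspoon: steel teaspoon lying on the worktop, 133 long along its x, 27 wide, 10 high; bystander
- scoop: long-handled steel scoop lying on the worktop, 148 long along its y, 42 wide, 22 high; bystander
- cup: green cup with one handle, 65 across (94 with the handle), 52 tall; bystander
- spice: spice shaker with a red cap, 45 across, 106 tall; bystander, origin at the centre of its underside

How it is judged:
By the outcome, as a careful person would: the job done as asked, in the order asked, and still so for the second after the job is handed in, with the robot touching nothing.
It also fails if it takes over 72 s, if anything falls off the work surface, if the arm or the gripper's body presses on something with over 40 N, if the wrist force passes 120 N, or if a joint passes its speed limit or range.

## Working session

There is one attempt and no reset: what is moved stays moved. The work goes in short steps, Python scripts to look and compute and a tool call to move; the robot and the scene stay as the last step left them, time stands still between calls to the robot, and variables do not carry over. Pictures are saved under pics/ and viewed, at most 10 in all, crops included, and the job is handed in when it is done.

```bash
ls; mkdir -p pics
```

Run:
```python
from rig import manip, viewer, readout
import cv2,numpy as np
for n in("scene","top"):
    p,d=viewer.read_camera(n); cv2.imwrite(f"pics/{n}0.png",p[...,::-1]); np.save(f"{n}0.npy",d)
    c=viewer.calibration(n); R=cv2.Rodrigues(np.array(c["rvec"]))[0]; print(n,np.array(c["K"]).round(1).tolist(),(-R.T@np.array(c["tvec"]).ravel()).round(3),R.round(2).tolist())
s=readout.observe();print(s["tcp_rot"],s["clock"])
```

```text
pics
rig.py
scene [[583.0, 0.0, 316.7], [0.0, 583.0, 241.9], [0.0, 0.0, 1.0]] [0.36  0.707 1.368] [[-0.96, -0.29, 0.01], [-0.26, 0.84, -0.47], [0.13, -0.46, -0.88]]
top [[586.1, 0.0, 312.1], [0.0, 586.1, 237.5], [0.0, 0.0, 1.0]] [0.266 0.04  1.771] [[-0.02, -1.0, -0.01], [-0.99, 0.02, -0.15], [0.15, 0.0, -0.99]]
[[-9.51484499e-01  3.07696241e-01 -5.20690383e-04]
 [ 3.07696640e-01  9.51483888e-01 -1.09027796e-03]
 [ 1.59954081e-04 -1.19759726e-03 -9.99999270e-01]] 0.1
```

View pics/scene0.png

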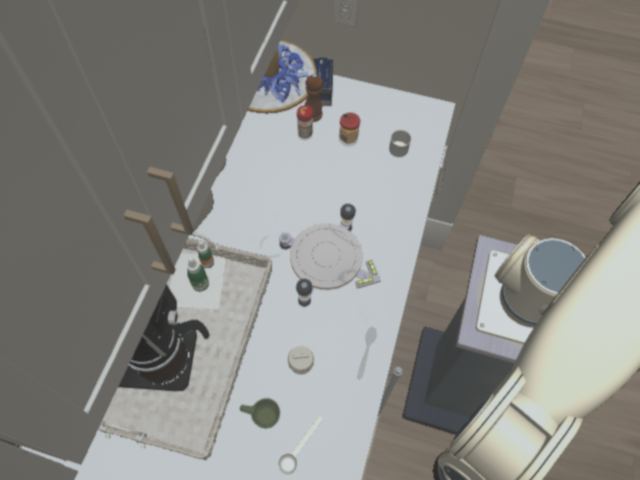

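View pics/top0.png

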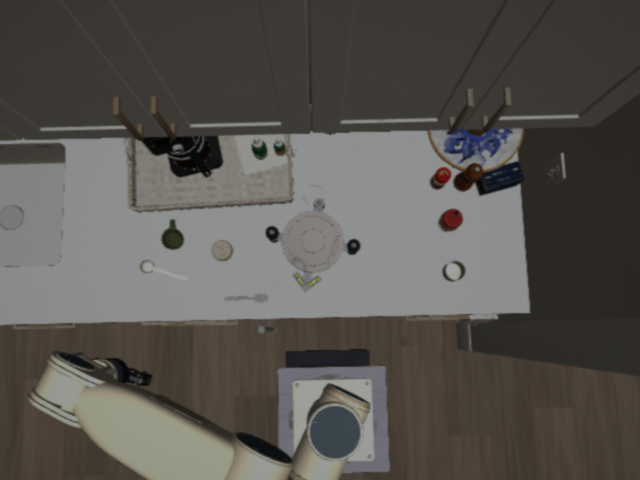

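Top view: plate centre is near (313,241). The pivot is at (319,204), the level at (307,283), knob A at (272,233) on the left and knob B at (353,246) on the right. The mould is at (454,271). Next I'll measure these.

Create h.py:
```python
from rig import manip, viewer, readout
import cv2,numpy as np
def cam(n):
    c=viewer.calibration(n); return np.array(c["K"]),cv2.Rodrigues(np.array(c["rvec"]))[0],np.array(c["tvec"]).ravel()
def ray(n,uv,z,c=None):
    K,R,t=c or cam(n); uv=np.atleast_2d(uv).astype(float)
    x=(uv-K[:2,2])/K[0,0]
    if n=="wrist":
        r=np.linalg.norm(x,axis=1,keepdims=True)+1e-9; d=np.c_[x/r*np.sin(r),np.cos(r)]
    else: d=np.c_[x,np.ones(len(x))]
    d=d@R; o=-R.T@t; return o+d*((z-o[2])/d[:,2])[:,None]
def look(n):
    c=cam(n); p,d=viewer.read_camera(n); return p,d,c
def cloud(n,d,c):
    v,u=np.mgrid[:480,:640]; K,R,t=c; P=np.dstack([(u-K[0,2])/K[0,0]*d,(v-K[1,2])/K[1,1]*d,d]); return (P-t)@R
```

Create m.py:
```python
from h import *
for n,box in(("top",dict(A=(272,233),B=(353,246),mould=(454,271),plate=(313,241))),("scene",dict(A=(305,287),B=(348,212),mould=(401,140),plate=(327,256)))):
    p,_=cv2.imread(f"pics/{n}0.png"),0; d=np.load(n+"0.npy"); c=cam(n); W=cloud(n,d,c)
    for k,(u,v) in box.items():
        r=55 if k=="plate" else 18
        s=np.s_[v-r:v+r,u-r:u+r]; w=W[s].reshape(-1,3); g=p[s].max(2).ravel()
        if k in"AB": m=(g<75)&(w[:,2]>.06)
        elif k=="mould": m=(w[:,2]>.045)&(w[:,2]<.07)
        else: m=(w[:,2]>.04)&(w[:,2]<.06)
        vv,uu=np.mgrid[s]; uv=np.c_[uu.ravel(),vv.ravel()][m].astype(np.float32)
        (cx,cy),rr=cv2.minEnclosingCircle(uv)
        z=dict(A=.084,B=.084,mould=.056,plate=.05)[k]
        print(n,k,m.sum(),"depth mean",w[m].mean(0).round(4),"zmax",w[m][:,2].max().round(3),"circ ray",ray(n,(cx,cy),z,c)[0].round(4),"meanray",ray(n,uv.mean(0),z,c)[0].round(4),"r",round(rr,1))
```

```bash
python3 m.py
```

```text
top A 129 depth mean [0.5372 0.1627 0.1071] zmax 1.771 circ ray [0.5411 0.1645 0.084 ] meanray [0.5409 0.1644 0.084 ] r 6.9
top B 124 depth mean [ 0.4946 -0.0697  0.1089] zmax 1.771 circ ray [ 0.498  -0.0706  0.084 ] meanray [ 0.4979 -0.0712  0.084 ] r 6.8
top mould 73 depth mean [ 0.4234 -0.3735  0.0544] zmax 0.063 circ ray [ 0.421  -0.3694  0.056 ] meanray [ 0.4232 -0.3731  0.056 ] r 10.4
top plate 3317 depth mean [0.5175 0.0511 0.0506] zmax 0.06 circ ray [0.5282 0.1004 0.05  ] meanray [0.5173 0.0511 0.05  ] r 53.6
scene A 55 depth mean [0.5355 0.1797 0.0897] zmax 0.1 circ ray [0.5385 0.1704 0.084 ] meanray [0.5363 0.1773 0.084 ] r 6.3
scene B 52 depth mean [ 0.4913 -0.0405  0.1115] zmax 1.368 circ ray [ 0.4951 -0.064   0.084 ] meanray [ 0.4944 -0.057   0.084 ] r 5.7
scene mould 111 depth mean [ 0.4221 -0.3707  0.0514] zmax 0.061 circ ray [ 0.4217 -0.3644  0.056 ] meanray [ 0.4218 -0.3668  0.056 ] r 10.4
scene plate 4046 depth mean [0.5098 0.0523 0.0494] zmax 0.059 circ ray [0.5068 0.0559 0.05  ] meanray [0.5094 0.0532 0.05  ] r 54.4
```

The rows are not in the units I measure in: shifts go in shares of 62.5 mm and turns go in shares of pi rad. I convert before sending: -0.046 m is -0.736, -0.0227 m is -0.3632.

Call:
advance:
  offsets: {"ticks": [[-0.736,-0.3632,0,0,0,0,0.085],[-0.736,-0.3632,0,0,0,0,0.085],[-0.736,-0.3632,0,0,0,0,0.085],[-0.736,-0.3632,0,0,0,0,0.085],[-0.736,-0.3632,0,0,0,0,0.085],[-0.736,-0.3632,0,0,0,0,0.085],[-0.736,-0.3632,0,0,0,0,0.085],[-0.736,-0.3632,0,0,0,0,0.085],[-0.736,-0.3632,0,0,0,0,0.085],[-0.736,-0.3632,0,0,0,0,0.085],[0,0,0,0,0,0,0.085],[0,0,0,0,0,0,0.085]]}

```text
clock: 1.6
tool_pos: [0.5367, 0.1657, 0.2308]
tcp_rot: [[-0.951, 0.308, -0.001], [0.308, 0.951, 0.0], [0.001, -0.0, -1.0]]
contact_force: [0.2, -0.7, 0.8]
opening: 0.0853
finger_force: 0.0
```

Run:
```python
from h import *
s=readout.observe();print(s["joints"],s["tcp_rot"])
p,d,c=look("wrist"); cv2.imwrite("pics/w1.png",p[...,::-1]); K,R,t=c; print(K.round(1).tolist(),(-R.T@t).round(3),R.round(2).tolist())
```

```text
[8.59288171e+00 1.60253963e+01 2.84916478e+00 7.68967411e+01
 1.64149033e-02 2.65515483e+01] [[-9.51278314e-01  3.08330788e-01 -1.30212182e-03]
 [ 3.08330932e-01  9.51279153e-01  9.29845831e-05]
 [ 1.26735135e-03 -3.13030216e-04 -9.99999148e-01]]
[[371.6, 0.0, 316.7], [0.0, 371.6, 241.7], [0.0, 0.0, 1.0]] [0.467 0.188 0.374] [[0.31, 0.95, 0.0], [0.91, -0.3, 0.28], [0.27, -0.09, -0.96]]
```

View pics/w1.png

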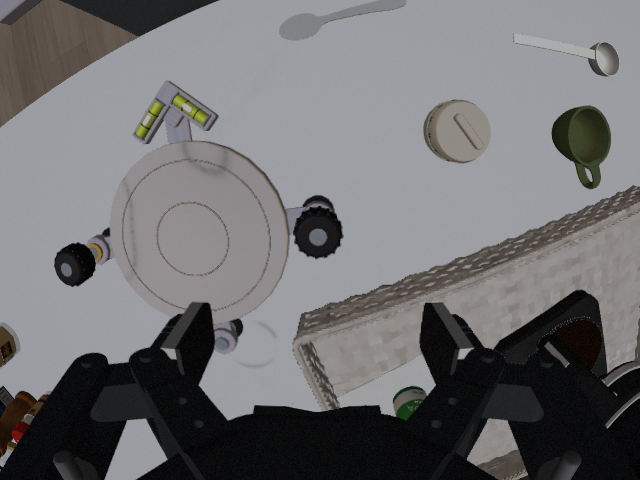

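The wrist picture shows knob A at (318,235), knob B at (72,266), the plate centre at (195,240) and the vials at (191,109) and (150,120). I'll zoom on the vials.

Run:
```python
from h import *
p=cv2.imread("pics/w1.png"); c=cam("wrist")
cv2.imwrite("pics/v1.png",cv2.resize(p[75:150,125:225],None,fx=8,fy=8,interpolation=cv2.INTER_CUBIC))
g=p.max(2)
for k,(u,v),z in(("A",(318,236),.097),("B",(72,265),.097)):
    m=np.zeros_like(g); m[v-30:v+30,u-26:u+26]=(g[v-30:v+30,u-26:u+26]<60)
    cs=max(cv2.findContours(m,0,1)[0],key=cv2.contourArea); print(k,cv2.minEnclosingCircle(cs))
for k,uv,z in(("Acap",(318,236.5),.097),("Bcap",(67.5,269),.097),("ring",(193,239),.05)): print(k,ray("wrist",uv,z,c)[0].round(4))
```

```text
A ((319.29058837890625, 230.39315795898438), 27.50564956665039)
B ((75.0, 264.5), 21.708393096923828)
Acap [0.5419 0.1658 0.097 ]
Bcap [ 0.4987 -0.0693  0.097 ]
ring [0.5205 0.0491 0.05  ]
```

View pics/v1.png

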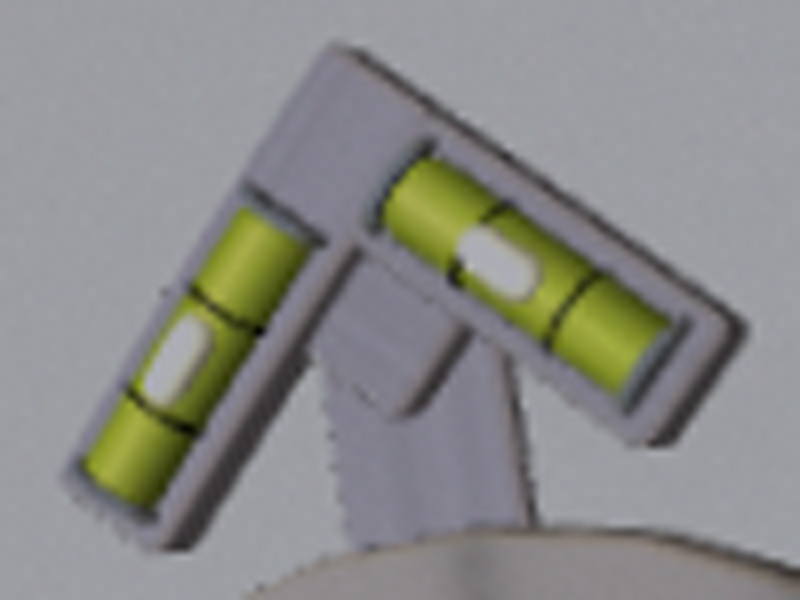

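Reading along each bubble's own line:
- **x vial (left in the crop):** the bubble is about 0.8 mm towards +x, so A needs about 18° clockwise.
- **y vial (right in the crop):** the bubble is about 3.9 mm towards -y, so B needs about 87° counter-clockwise.

I'll grip A first.

Scaled: 0.045 m is 0.72, 0.035 m is 0.56.

Call:
advance:
  offsets: {"ticks": [[-0.0576,0.0192,0.32,0,0,0,0.085],[0,0,0.72,0,0,0,0.085],[0,0,0.72,0,0,0,0.085],[0,0,0.56,0,0,0,0.085],[0,0,0.288,0,0,0,0.085],[0,0,0,0,0,0,0.085],[0,0,0,0,0,0,0.03],[0,0,0,0,0,0,0.03],[0,0,0,0,0,0,0.03],[0,0,0,0,0,0,0.03],[0,0,0,0,0,0,0.03],[0,0,0,0,0,0,0.03]]}

```text
clock: 3.15
tool_pos: [0.541, 0.1651, 0.0697]
tcp_rot: [[-0.951, 0.308, 0.001], [0.308, 0.951, -0.001], [-0.002, -0.001, -1.0]]
contact_force: [-4.2, -3.5, 9.4]
opening: 0.0348
finger_force: 59.4
```

Scaled: 9 degrees / 180 = 0.05.

Call:
advance:
  offsets: {"ticks": [[0,0,0,0,0,0.05,0.03],[0,0,0,0,0,0.05,0.03],[0,0,0,0,0,0,0.03],[0,0,0,0,0,0,0.03]]}

```text
clock: 3.65
tool_pos: [0.5412, 0.1654, 0.0697]
tcp_rot: [[-0.81, 0.587, 0.002], [0.587, 0.81, -0.001], [-0.002, 0.0, -1.0]]
contact_force: [-2.3, -2.3, 9.6]
opening: 0.0351
finger_force: 59.4
```

Run:
```python
from h import *
p,d,c=look("wrist"); cv2.imwrite("pics/w2.png",p[...,::-1])
h=cv2.cvtColor(p,cv2.COLOR_RGB2HSV); m=cv2.inRange(h,(22,110,60),(45,255,255)); ys,xs=np.nonzero(m); u,v=int(np.median(xs)),int(np.median(ys)); print(u,v)
u=min(max(u,50),590);v=min(max(v,38),440)
cv2.imwrite("pics/v2.png",cv2.resize(p[v-38:v+37,u-50:u+50,::-1],None,fx=8,fy=8,interpolation=cv2.INTER_CUBIC))
```

```text
29 181
```

View pics/v2.png

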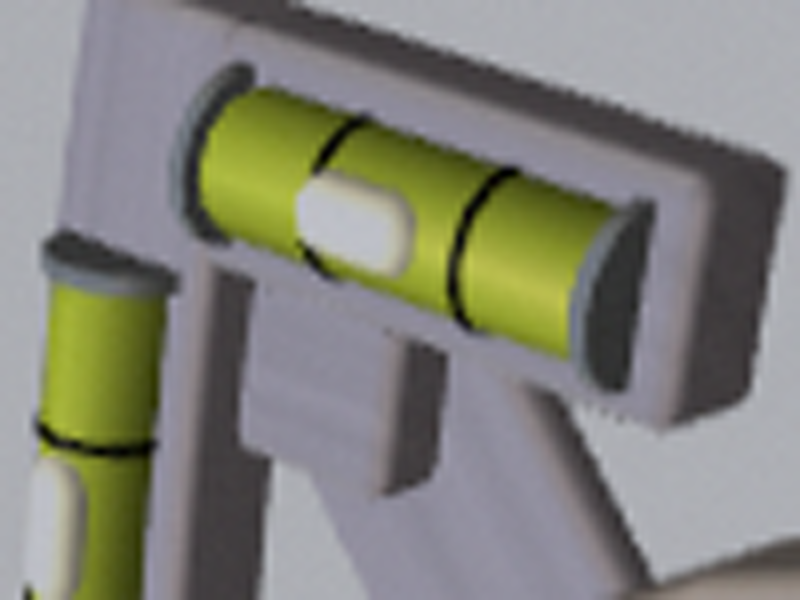

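Seen obliquely, the raised bubbles shift by parallax. In this view the y-vial bubble overlaps its first mark and the x-vial bubble runs off the edge of the crop. I'll release A, then put the wrist camera directly above the level.

Scaled: -0.05 m is -0.8, -0.045 m is -0.72.

Call:
advance:
  offsets: {"ticks": [[0,0,0,0,0,0,0.085],[0,0,0,0,0,0,0.085],[0,0,0,0,0,0,0.085],[0,0,-0.64,0,0,0,0.085],[0,0,-0.8,0,0,0,0.085],[-0.08,-0.64,-0.64,0,0,0,0.085],[-0.096,-0.72,0,0,0,0,0.085],[-0.096,-0.72,0,0,0,0,0.085],[-0.064,-0.6,0,0,0,0,0.085],[0,0,0,0,0,0,0.085],[0,0,0,0,0,0,0.085]]}

```text
clock: 5.08
tool_pos: [0.46, 0.018, 0.1984]
tcp_rot: [[-0.81, 0.587, 0.001], [0.587, 0.81, 0.0], [-0.0, 0.001, -1.0]]
contact_force: [0.8, 0.1, 0.4]
opening: 0.085
finger_force: 0.0
```

Create v.py:
```python
from h import *
import sys
n=sys.argv[1]
p,d,c=look("wrist"); K,R,t=c; o=-R.T@t
cv2.imwrite(f"pics/w{n}.png",p[...,::-1])
h=cv2.cvtColor(p,cv2.COLOR_RGB2HSV); m=cv2.inRange(h,(22,110,60),(45,255,255)); ys,xs=np.nonzero(m); u,v=np.median(xs),np.median(ys); 
L=ray("wrist",(u,v),.06,c)[0]; print("px",u,v,"level",L.round(3),"cam",o.round(3))
# rectified orthographic-like patch: plane z=.06 in plate axes, 8 px/mm
th=np.deg2rad(-55.3); ex=np.array([np.cos(th),np.sin(th),0]); ey=np.array([-ex[1],ex[0],0])
b,a=np.mgrid[-37:37:.125,-37:37:.125]/1000   # a: plate x right, b: plate y up
P=(L+a[...,None]*ex-b[...,None]*ey); C=P@R.T+t; q=np.linalg.norm(C[...,:2],axis=2); f=K[0,0]*np.arctan2(q,C[...,2])/q
cv2.imwrite(f"pics/v{n}.png",cv2.remap(p[...,::-1],(f*C[...,0]+K[0,2]).astype(np.float32),(f*C[...,1]+K[1,2]).astype(np.float32),cv2.INTER_CUBIC))
```

```bash
python3 v.py 3
```

```text
px 314.0 127.0 level [0.396 0.063 0.06 ] cam [0.401 0.061 0.341]
```

View pics/v3.png

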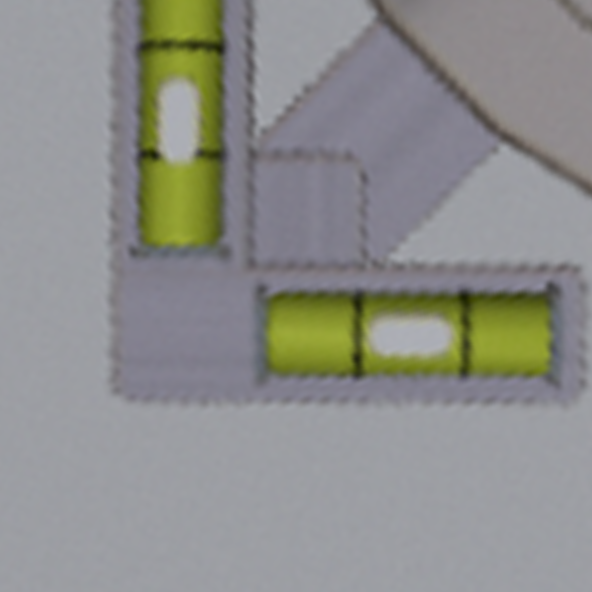

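From straight above, the x vial is centred: the bubble spans 368–454 between marks at 357 and 466. The y-vial bubble spans 78–163 against marks at 45 and 155, so it is 2.6 mm towards -y. B therefore needs about 58° counter-clockwise.

Scaled: 0.05 m is 0.8, 0.018 m is 0.288.

Call:
advance:
  offsets: {"ticks": [[-0.448,-0.264,0,0,0,0,0.085],[-0.448,-0.264,0,0,0,0,0.085],[-0.4208,-0.2512,0.48,0,0,0,0.085],[0,0,0.8,0,0,0,0.085],[0,0,0.512,0,0,0,0.085],[0,0,0.288,0,0,0,0.085],[0,0,0,0,0,0,0.085],[0,0,0,0,0,0,0.03],[0,0,0,0,0,0,0.03],[0,0,0,0,0,0,0.03],[0,0,0,0,0,0,0.03],[0,0,0,0,0,0,0.03]]}

```text
clock: 6.62
tool_pos: [0.4975, -0.0709, 0.0695]
tcp_rot: [[-0.809, 0.587, 0.001], [0.587, 0.809, -0.003], [-0.002, -0.002, -1.0]]
contact_force: [-5.3, -4.1, 9.7]
opening: 0.0351
finger_force: 59.3
```

Call:
advance:
  offsets: {"ticks": [[0,0,0,0,0,-0.0537,0.03],[0,0,0,0,0,-0.0537,0.03],[0,0,0,0,0,-0.0537,0.03],[0,0,0,0,0,-0.0537,0.03],[0,0,0,0,0,-0.0537,0.03],[0,0,0,0,0,-0.0537,0.03],[0,0,0,0,0,0,0.03],[0,0,0,0,0,0,0.03],[0,0,0,0,0,0,0.085],[0,0,0,0,0,0,0.085],[0,0,0,0,0,0,0.085],[0,0,0,0,0,0,0.085]]}

```text
clock: 8.12
tool_pos: [0.4977, -0.0697, 0.0683]
tcp_rot: [[-0.926, -0.376, -0.0], [-0.376, 0.926, 0.0], [-0.0, 0.0, -1.0]]
contact_force: [-1.0, -0.4, 1.0]
opening: 0.0851
finger_force: 0.0
```

```bash
python3 -c "
from h import *
print(readout.observe()['joints'])"
```

```text
[-1.75536099e+01  1.63565775e+01 -2.19350498e+01  5.17115375e+01
  6.77332179e-03 -3.96669117e+01]
```

Scaled: -0.05 m is -0.8, -0.04 m is -0.64.

Call:
advance:
  offsets: {"ticks": [[0,0,-0.64,0,0,0,0.085],[0,0,-0.8,0,0,0,0.085],[-0.064,0.32,-0.64,0,0,0,0.085],[-0.128,0.64,0,0,0,0,0.085],[-0.128,0.64,0,0,0,0,0.085],[-0.128,0.64,0,0,0,0,0.085],[-0.0704,0.3104,0,0,0,0,0.085],[0,0,0,0,0,0,0.085],[0,0,0,0,0,0,0.085]]}

```text
clock: 9.25
tool_pos: [0.4679, 0.0897, 0.1982]
tcp_rot: [[-0.926, -0.376, -0.0], [-0.376, 0.926, -0.0], [0.0, -0.0, -1.0]]
contact_force: [-0.1, 0.0, -0.8]
opening: 0.0848
finger_force: 0.0
```

```bash
python3 v.py 4
```

```text
px 323.0 134.0 level [0.399 0.067 0.06 ] cam [0.4   0.062 0.341]
```

View pics/v4.png

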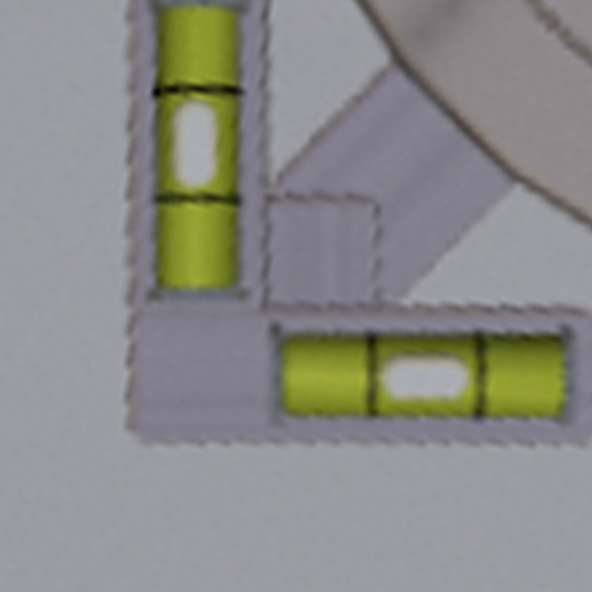

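Both bubbles are centred: y bubble 102–187 between marks 91 and 199, x bubble 383–468 between 372 and 480. Now the mould.

Scaled: -0.0408 m is -0.6528, 0.0215 m is 0.344.

Call:
advance:
  offsets: {"ticks": [[0.344,-0.6528,0,0,0,0,0.085],[0.344,-0.6528,0,0,0,0,0.085],[0.344,-0.6528,0,0,0,0,0.085],[0.344,-0.6528,0,0,0,0,0.085],[0.344,-0.6528,0,0,0,0,0.085],[0.344,-0.6528,0,0,0,0,0.085],[0.344,-0.6528,0,0,0,0,0.085],[0.344,-0.6528,0,0,0,0,0.085],[0.344,-0.6528,0,0,0,0,0.085],[0.344,-0.6528,0,0,0,0,0.085],[0,0,0,0,0,0,0.085],[0,0,0,0,0,0,0.085]]}

```text
clock: 10.8
tool_pos: [0.4213, -0.3693, 0.1979]
tcp_rot: [[-0.927, -0.375, -0.001], [-0.375, 0.927, 0.001], [0.0, 0.001, -1.0]]
contact_force: [0.4, 0.8, 0.3]
opening: 0.0848
finger_force: 0.0
```

Run:
```python
from h import *
p,d,c=look("wrist"); cv2.imwrite("pics/w5.png",p[...,::-1]); K,R,t=c
C=R@np.array([.422,-.369,.056])+t; q=np.hypot(*C[:2]); print("pred px",(K[0,0]*np.arctan2(q,C[2])/q*C[:2]+K[:2,2]).round(1), readout.observe()["joints"])
```

```text
pred px [316.  227.7] [-4.97612714e+01  1.64658484e+01 -1.30038220e+00  7.22676575e+01
  7.43775485e-03 -7.18229578e+01]
```

View pics/w5.png

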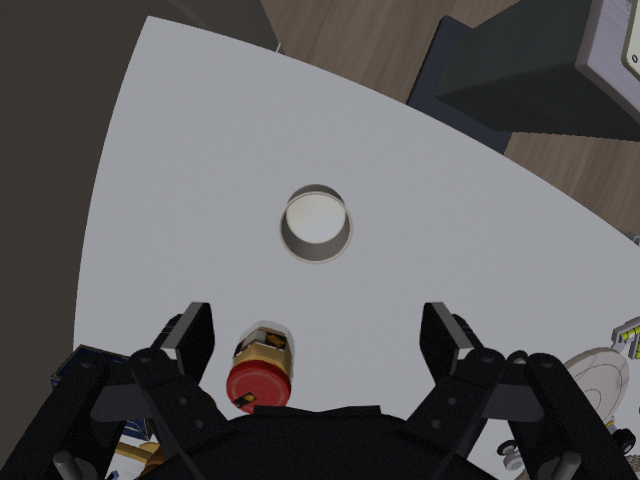

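The wrist picture shows the mould rim centred at (316,228). I predicted (316,227.7), so (0.422,-0.369) is confirmed. The honey jar at (260,375) is clear of the descent.

Call:
advance:
  offsets: {"ticks": [[-0.0112,0,0.8,0,0,0,0.085],[0,0,0.8,0,0,0,0.085],[0,0,0.64,0,0,0,0.085],[0,0,0.384,0,0,0,0.085],[0,0,0.192,0,0,0,0.085],[0,0,0,0,0,0,0.085],[0,0,0,0,0,0,0.05],[0,0,0,0,0,0,0.05],[0,0,0,0,0,0,0.05],[0,0,0,0,0,0,0.05],[0,0,0,0,0,0,0.05]]}

```text
clock: 12.22
tool_pos: [0.4232, -0.3691, 0.0239]
tcp_rot: [[-0.927, -0.376, 0.002], [-0.376, 0.927, -0.002], [-0.001, -0.002, -1.0]]
contact_force: [-1.0, 1.0, 7.4]
opening: 0.0569
finger_force: 63.0
```

```bash
python3 -c "
from h import *
s=readout.observe();print(s['tool_pos'],s['opening'],s['contact_force'])"
```

```text
[ 0.42320734 -0.36913942  0.02386528] 0.056912483738729695 [-1.03621345  1.01517325  7.43513135]
```

Scaled: -0.04 m is -0.64, -0.03 m is -0.48.

Call:
advance:
  offsets: {"ticks": [[0,0,-0.16,0,0,0,0.05],[0,0,-0.48,0,0,0,0.05],[0,0,-0.64,0,0,0,0.05],[0,0,-0.64,0,0,0,0.05],[0,0,-0.32,0,0,0,0.05],[0,0,0,0,0,0,0.05]]}

```text
clock: 12.98
tool_pos: [0.4232, -0.3693, 0.1644]
tcp_rot: [[-0.927, -0.376, 0.002], [-0.376, 0.927, -0.003], [-0.001, -0.004, -1.0]]
contact_force: [0.6, 0.3, -2.0]
opening: 0.0568
finger_force: 64.3
```

Call:
advance:
  offsets: {"ticks": [[-0.1968,0.28,0,0,0,0,0.05],[-0.3936,0.56,0,0,0,0,0.05],[-0.3936,0.56,0,0,0,0,0.05],[-0.3936,0.56,0,0,0,0,0.05],[-0.3936,0.56,0,0,0,0,0.05],[-0.3936,0.56,0,0,0,0,0.05],[-0.3936,0.56,0,0,0,0,0.05],[-0.3936,0.56,0,0,0,0,0.05],[-0.3936,0.56,0,0,0,0,0.05],[-0.3936,0.56,0,0,0,0,0.05],[-0.2016,0.2848,0,0,0,0,0.05],[0,0,0,0,0,0,0.05]]}

```text
clock: 14.48
tool_pos: [0.5181, 0.0507, 0.1611]
tcp_rot: [[-0.925, -0.379, -0.002], [-0.379, 0.925, 0.0], [0.002, 0.001, -1.0]]
contact_force: [-0.2, 0.2, -0.8]
opening: 0.0565
finger_force: 64.3
```

Run:
```python
from h import *
p,d,c=look("wrist"); cv2.imwrite("pics/w6.png",p[...,::-1])
s=readout.observe(); print(s["torque"],s["opening"])
pt,_=viewer.read_camera("top"); cv2.imwrite("pics/t6.png",pt[...,::-1])
# plate edge fit on earlier wrist picture w4 taken at camera (.400,.062,.341)
```

```text
[-0.03375881 -0.0343735  -0.03403058] 0.05681245713488392
```

View pics/w6.png

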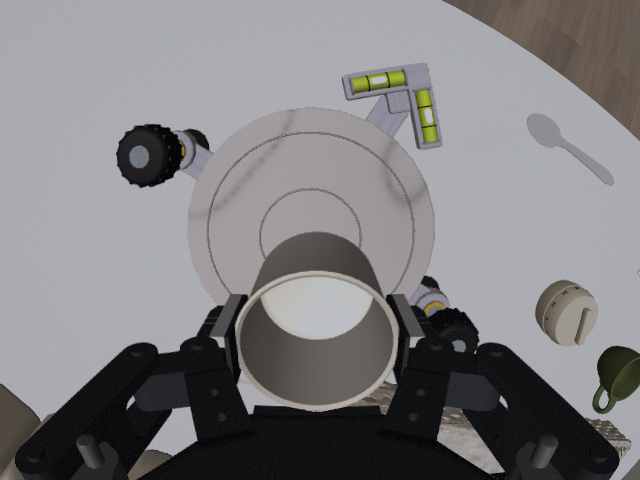

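The mould is held upright with its rim centred near (318,342). The plate rings show at (207,232)/(413,232)/(310,132) for the large one and (260,236)/(361,236)/(310,189) for the small one. I'll cast these to get the plate centre and the mould's offset.

Run:
```python
from h import *
c=cam("wrist")
def circ(uv,z):
    P=ray("wrist",uv,z,c)[:,:2]; A=np.c_[2*P,np.ones(len(P))]; s=np.linalg.lstsq(A,(P**2).sum(1),rcond=None)[0]; return s[:2].round(4),round(float(np.sqrt(s[2]+s[:2]@s[:2]))*2,4)
print("150 ring",circ([(207,232),(413,232),(310,132)],.05)); print("72 ring",circ([(260,236),(361,236),(310,189)],.05))
print("rim",circ([(236,340),(399,340),(317,272),(317,409)],.193))
print("knobs",ray("wrist",[(139,157),(458,347)],.097,c).round(4))
s=readout.observe(); print(s["tool_pos"],s["tcp_rot"])
```

```text
150 ring (array([0.5208, 0.045 ]), 0.1504)
72 ring (array([0.521 , 0.0457]), 0.0725)
rim (array([0.5179, 0.0494]), 0.0583)
knobs [[ 0.499  -0.0734  0.097 ]
 [ 0.5417  0.1649  0.097 ]]
[0.5182294  0.04898035 0.16149015] [[-9.26178942e-01 -3.77080640e-01 -1.66063953e-03]
 [-3.77081082e-01  9.26180250e-01 -5.03974595e-05]
 [ 1.55705544e-03  5.79518687e-04 -9.99998620e-01]]
```

Scaled: 0.03 m is 0.48, -0.0032 m is -0.0512.

Call:
advance:
  offsets: {"ticks": [[-0.0192,-0.0512,0.32,0,0,0,0.05],[0,0,0.48,0,0,0,0.05],[0,0,0.32,0,0,0,0.05],[0,0,0.128,0,0,0,0.05],[0,0,0.048,0,0,0,0.05],[0,0,0,0,0,0,0.05],[0,0,0,0,0,0,0.05]]}

```text
clock: 15.45
tool_pos: [0.5218, 0.046, 0.0819]
tcp_rot: [[-0.927, -0.376, 0.001], [-0.376, 0.927, -0.0], [-0.001, -0.001, -1.0]]
contact_force: [-0.5, 0.1, -0.1]
opening: 0.0568
finger_force: 64.3
```

Call:
advance:
  offsets: {"ticks": [[0,0,0.016,0,0,0,0.05],[0,0,0.016,0,0,0,0.05],[0,0,0.016,0,0,0,0.05],[0,0,0,0,0,0,0.05]]}

```text
clock: 15.95
tool_pos: [0.5214, 0.0461, 0.0782]
tcp_rot: [[-0.927, -0.376, -0.0], [-0.376, 0.927, -0.0], [0.0, 0.0, -1.0]]
contact_force: [-0.0, -0.3, -0.5]
opening: 0.057
finger_force: 64.3
```

Scaled: 0.001 m is 0.016, 0.0005 m is 0.008.

Call:
advance:
  offsets: {"ticks": [[0,0,0.016,0,0,0,0.05],[0,0,0.016,0,0,0,0.05],[0,0,0.008,0,0,0,0.05],[0,0,0,0,0,0,0.05]]}

```text
clock: 16.45
tool_pos: [0.5214, 0.0461, 0.0757]
tcp_rot: [[-0.927, -0.376, -0.0], [-0.376, 0.927, 0.0], [0.0, 0.0, -1.0]]
contact_force: [-0.6, 0.1, -1.0]
opening: 0.0568
finger_force: 64.3
```

Call:
advance:
  offsets: {"ticks": [[0,0,0.008,0,0,0,0.05],[0,0,0.008,0,0,0,0.05],[0,0,0,0,0,0,0.05]]}

```text
clock: 16.82
tool_pos: [0.5214, 0.0461, 0.0748]
tcp_rot: [[-0.927, -0.376, -0.0], [-0.376, 0.927, -0.0], [0.0, 0.0, -1.0]]
contact_force: [0.4, -0.3, -1.5]
opening: 0.0571
finger_force: 64.3
```

Scaled: 0.0005 m is 0.008.

Call:
advance:
  offsets: {"ticks": [[0,0,0.008,0,0,0,0.05],[0,0,0.008,0,0,0,0.05],[0,0,0,0,0,0,0.05]]}

```text
clock: 17.2
tool_pos: [0.5214, 0.0461, 0.074]
tcp_rot: [[-0.927, -0.376, 0.0], [-0.376, 0.927, -0.0], [-0.0, -0.0, -1.0]]
contact_force: [0.3, 0.1, 1.5]
opening: 0.0568
finger_force: 64.5
```

Call:
advance:
  offsets: {"ticks": [[0,0,0.008,0,0,0,0.05],[0,0,0,0,0,0,0.05]]}

```text
clock: 17.45
tool_pos: [0.5214, 0.046, 0.0739]
tcp_rot: [[-0.927, -0.376, 0.001], [-0.376, 0.927, -0.0], [-0.001, -0.0, -1.0]]
contact_force: [-2.9, 0.4, 7.6]
opening: 0.0568
finger_force: 65.0
```

Scaled: -0.05 m is -0.8, -0.03 m is -0.48.

Call:
advance:
  offsets: {"ticks": [[0,0,-0.008,0,0,0,0.06],[0,0,0,0,0,0,0.065],[0,0,0,0,0,0,0.085],[0,0,0,0,0,0,0.085],[0,0,0,0,0,0,0.085],[0,0,-0.32,0,0,0,0.085],[0,0,-0.48,0,0,0,0.085],[0,0,-0.8,0,0,0,0.085],[0,0,-0.8,0,0,0,0.085],[0,0,0,0,0,0,0.085],[0,0,0,0,0,0,0.085]]}

```text
clock: 18.82
tool_pos: [0.5212, 0.0461, 0.2233]
tcp_rot: [[-0.927, -0.376, -0.0], [-0.376, 0.927, 0.0], [0.0, 0.0, -1.0]]
contact_force: [0.6, 0.8, -0.3]
opening: 0.0848
finger_force: 0.0
```

```bash
python3 v.py 7
```

Run:
```python
from h import *
a=cv2.imread("pics/w7.png"); b=cv2.imread("pics/v7.png"); cv2.imwrite("pics/c7.png",np.hstack([cv2.resize(a,(440,330)),cv2.resize(b,(330,330))]))
```

```text
px 405.0 98.0 level [0.397 0.074 0.06 ] cam [0.454 0.019 0.366]
```

View pics/c7.png

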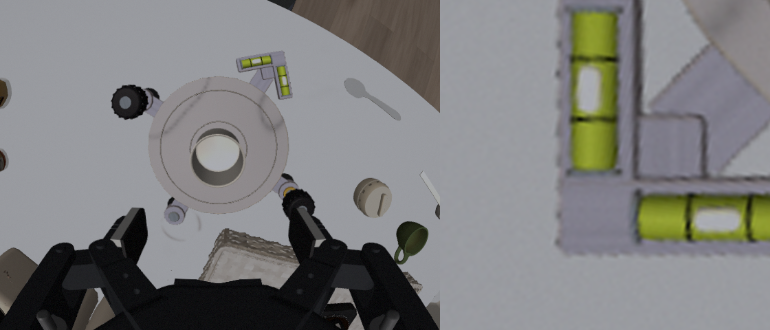

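The mould stands upright inside the inner ring and both bubbles are between their marks. I'll check the centring by casting rays before handing in.

Run:
```python
from h import *
c=cam("wrist"); k=640/440
def circ(uv,z):
    P=ray("wrist",np.array(uv)*k,z,c)[:,:2]; A=np.c_[2*P,np.ones(len(P))]; s=np.linalg.lstsq(A,(P**2).sum(1),rcond=None)[0]; return s[:2].round(4),round(float(np.sqrt(s[2]+s[:2]@s[:2]))*2,4)
print("ring",circ([(161,145),(275,145),(218,91),(218,201)],.05)); print("rim",circ([(191,157),(244,157),(217.5,187)],.106))
```

```text
ring (array([0.5187, 0.0462]), 0.1456)
rim (array([0.5207, 0.0462]), 0.0569)
```

Measured this way, the mould is centred to within about 2 mm, so I'm handing in.

```bash
python3 -c "
from rig import manip, viewer, readout
print(manip.hand_in())"
```

```text
the job is handed in; nothing more can be done
None
```

The job is handed in: the plate is level with both bubbles between their marks, and the mould stands upright within about 2 mm of its centre, at about 19 s on the robot's clock.

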